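Cap the tube ends for back-purging from a nested stack of purge plugs

TASK

The four stainless tube ends are about to be purged with argon: take the nested stack of purge plugs apart and seat each plug in the one tube whose bore it fits, fully home with its flange flat on the tube's end and the brass stem up. Leave the tubes standing where they are, and do not disturb the safety glasses or the small steel plate lying beside.

Things in the scene. Friction and masses are not known exactly. Their poses are not given: they have to be found in the camera images.
- plug_38: off-white purge plug for the smallest tube, top of the stack, 40 g. All: round, 47 mm tall, origin at centre of underside, z along the axis; from z=0 to 22 mm a tapered body that enters the bore, 22 to 27 mm a flange that rests on the tube's end, 27 to 47 mm a brass stem, 12 mm diameter, to grip from above. Flange 46 mm diameter, body 30 mm under the flange, 19 mm at the tip
- plug_51: grey-blue purge plug for the second smallest tube, second from the top, 55 g; form as plug_38, flange 59 mm diameter, body tapering from 42 to 31 mm. Each plug has a hole from below, 15 mm diameter, 22 mm deep, that takes the stem of the plug beneath: stacked plugs stand 27 mm apart in height, flange under tip, and must be lifted straight up 20 mm to come free
- plug_64: dark red purge plug for the second largest tube, third from the top, 70 g; form as plug_38, flange 71 mm diameter, body tapering from 55 to 44 mm; every plug has a thin grey steel disc let into its flange's top, so that from above its colour shows as a ring
- plug_76: black purge plug for the largest tube, at the bottom of the stack, standing loose on the bench, 86 g; form as plug_38, flange 84 mm diameter, body tapering from 68 to 57 mm
- tube_38: smallest stainless tube end, standing loose and upright on its ferrule foot, 0.35 kg, 38 mm outside diameter, bore 34 mm, foot 50 mm diameter and 6 mm high. All tubes: round, 56 mm tall, open at the top, origin at the centre of the underside, z up along the axis; a seated plug's origin is 34 mm above the tube's origin
- tube_51: second smallest stainless tube end, 51 mm outside diameter, bore 46 mm, foot 64 mm diameter, 0.45 kg; else as tube_38
- tube_64: second largest stainless tube end, 64 mm outside diameter, bore 59 mm, foot 78 mm diameter, 0.55 kg; else as tube_38
- tube_76: largest stainless tube end, 76 mm outside diameter, bore 72 mm, foot 91 mm diameter, 0.65 kg; else as tube_38
- steel_coupon: small dark steel plate, 40x60 mm, 6 mm thick, lying on the bench, origin at the centre of its underside; a bystander, not to be disturbed
- safety_glasses: clear safety glasses, 147x150 mm, 48 mm tall, lying on the bench, origin at the centre of the underside; a bystander, not to be disturbed

How it is judged:
At the end, for the whole second after the job is handed in: Each plug sits in the tube of its own size: axes within 5 mm, plug origin 31 to 37 mm above the tube's origin (flange on the tube's end), plug tilted less than 0.08 rad, at rest; every tube upright within 0.08 rad and within 30 mm of where it started (horizontal distance between plug_38 and tube_38 below 0.005 m and z of plug_38 in the frame of tube_38 between 0.031 and 0.037 m and angle between each of plug_38, tube_38, plug_51, tube_51, plug_64, tube_64, plug_76, tube_76's own z axis and vertical below 0.08 rad and linear speed of each of plug_38, plug_51, plug_64, plug_76 below 0.02 m/s and distance of each of tube_38, tube_51, tube_64, tube_76 from where it was at the start of the episode below 0.03 m and horizontal distance between plug_51 and tube_51 below 0.005 m and z of plug_51 in the frame of tube_51 between 0.031 and 0.037 m and horizontal distance between plug_64 and tube_64 below 0.005 m and z of plug_64 in the frame of tube_64 between 0.031 and 0.037 m and horizontal distance between plug_76 and tube_76 below 0.005 m and z of plug_76 in the frame of tube_76 between 0.031 and 0.037 m); the robot touches nothing.
It fails at once if a tube is knocked over (angle between any of tube_38, tube_51, tube_64, tube_76's own z axis and vertical above 0.6 rad).
It fails at once if the small steel plate is shoved more than 20 mm (distance of steel_coupon from where it was at the start of the episode above 0.02 m).
It fails at once if the safety glasses are shoved more than 20 mm (distance of safety_glasses from where it was at the start of the episode above 0.02 m).
It also fails if it takes over 106 s, if anything falls off the work surface, if the arm or the gripper's body presses on something with over 40 N, if the wrist force passes 120 N, or if a joint passes its speed limit or range.

ROBOT

A 7-joint arm with a two-finger parallel gripper is mounted at the origin on a cart in front of the work surface, level with it; the furniture and walls round the work are solid. World frame = base frame: x ahead of the robot, y to its left, z up, the work surface at z = 0. Lengths are in m, angles in rad, forces in N, time in s.
With the tool pointing down it reaches from about 0.4 to 0.75 m from the base axis. Payload 19.5 kg.
Tool frame: the origin (TCP) lies at the centre of the arm's flange, where the gripper is bolted on; the fingertips stand 173 mm ahead of it and the grasp point (between the pads) lies 155 mm ahead of it; z points along the fingers, y is the line along which they close (so a half turn about z gives the same grasp; the last joint's range is limited). The gripper opens to 85 mm and grips with 20 to 120 N. Pads are 22 mm wide; open, the fingers measure 114 mm over their backs; the gripper's body (76 mm by 85 mm) begins 54 mm behind the grasp point. The pads swing forward as they close: fully open they stand 13 mm farther back than shut.
Start: joints at [1.225, 0.707, -0.028, 1.485, 0.022, 0.951, -0.075], TCP at [0.172, -0.549, 0.405] pointing down, gripper open.
Joint ranges: [-2.71, 2.71], [-0.32, 2.16], [-1.57, 1.52], [0, 2.45], [-1.46, 4.6], [0, 2.02], [-2.83, 2.83]. Speed limits (rad/s): [1.89, 1.89, 2.57, 2.57, 3.01, 3.01, 3.01].

INTERFACE

Orientations are given as a unit quaternion [w, x, y, z].
In Python, from bench import read_state, read_camera, get_calibration, finish_job gives the robot as it stands. The module is installed in compiled form; this text tells all that it offers.
- The arm moves only by the tool move_arm, never from a script. Its argument "moves" is a list of rows, each an object of numbers: "dx", "dy", "dz": the shift along the tool's x, y, z in units of 0.08 m (1.0 is 0.08 m); "rx", "ry", "rz": the turn, a rotation vector about the tool's x, y, z in units of 6 degrees (1.0 is 6 degrees). A call has 1 to 12 rows; each row shifts and turns the commanded pose from where the row before left it, along the tool's axes as they then stand; what a row does not reach is not made up. A row lasts 1/12 s, in which the tool goes at most 41.7 mm and 7.16 degrees, less where a joint would pass 70% of its speed; a pose out of reach is approached as far as the arm can. A call with a number of a shift or a turn outside -1 to 1 is refused whole. A call with a gripper value outside its range is refused whole. "claw" is the opening, from 0 (shut) to 1 (fully open), set as the call begins (left out, the last holds). The fingers move at their own pace and stop on an object; "force" is the grip in N (left out, the last holds). Time passes only in rows, so rows that do not move let the fingers close. It gives the time, the measured TCP pose, the force, the opening and the grip force at its end, in the units of the state.
- read_state(): the state, without advancing time (a new reading comes with each control period).
- read_camera(name): name is "scene" or "top" or "wrist"; returns (picture, depth): 384x512x3 uint8, red, green, blue; 384x512 float32, m along the optical axis (not along the pixel's ray), 0 where there is no reading.
- get_calibration(name): a dict with "mtx" (3x3 intrinsics, pixels), "k1" (the pictures are not rectified: a ray, as slopes to the right and down, at radius r is drawn at 1 + k1 r^2 times it, then the intrinsics apply), "R" (3x3) and "t" (3): a world point X has camera coordinates R X + t. Camera axes: x right, y down, z forward; pixel columns grow to the right and rows downward; lengths in m; the calibration is good to about 2 mm. A picture is of the moment at which its call begins: read the wrist's pose just before it. get_calibration takes no time and is no camera call; for the wrist camera it gives the pose at the moment of the call.
- finish_job(): hands the job in; it is judged then, once.
The state is a dict: "t": time; "joint_pos": joint angles; "joint_vel": joint speeds; "effort": joint torques, N m; "tcp_pos": TCP position; "tool_rot": TCP orientation; "ft_force": force on the tool from outside, world axes, zero at the start; "wrist_torque": the same for the moment, N m; "grip_width": opening from 0.0 (shut) to 1.0 (fully open); "finger_force": force on a finger pad.
Only numpy, scipy, OpenCV 4.12 (cv2) and the standard library are available. Lean on these libraries where they do the work, as an engineer would, in place of code of your own. Each camera call takes 0.05 s, during which the arm holds its last target. There are 200 camera calls.

## Working session

There is one attempt and no reset: what is moved stays moved. The work goes in short steps, Python scripts to look and compute and a tool call to move; the robot and the scene stay as the last step left them, time stands still between calls to the robot, and variables do not carry over. Pictures are saved under pics/ and viewed, at most 14 in all, crops included, and the job is handed in when it is done.

Besides the shell and the picture viewer there is one more tool, called after "Call:" as name([rows], argument=value, ...), one row to a line, values as JSON. move_arm: Moves the arm, as the interface text tells. Shifts and turns lie within -1 to 1; 1 stands for 0.08 m of shift or 6 degrees of turn. Its arguments: {"type":"object","properties":{"moves":{"type":"array"},"claw":{"type":"number"},"force":{"type":"number"}},"required":["moves"]}

```bash
mkdir -p pics; python3 - <<'E'
from bench import *
import cv2,numpy as np
print(read_state())
for n in ("top","scene"):
    p,d=read_camera(n); cv2.imwrite(f"pics/{n}0.png",cv2.resize(p[...,::-1],None,fx=1.5,fy=1.5)); np.save(f"{n}_d.npy",d);np.save(f"{n}_p.npy",p)
    print(n,get_calibration(n))
E
```

```text
{'t': 0.0, 'joint_pos': array([ 1.2252906 ,  0.70710873, -0.02761886,  1.48500055,  0.02201429,
        0.95094011, -0.07548527]), 'joint_vel': array([-0.00043195,  0.00121846,  0.00012614, -0.00173408, -0.00071421,
       -0.00051515, -0.00077438]), 'effort': array([ 5.83623296e-04, -8.83220744e+01,  1.23491965e+00, -2.36171722e+01,
        1.69161824e-02,  6.54560325e-03,  1.68234817e-05]), 'tcp_pos': array([ 0.17199325, -0.54859089,  0.40422369]), 'tool_rot': array([-5.65968878e-04,  9.88482902e-01,  1.51331489e-01, -1.11769993e-04]), 'ft_force': array([-0.24261056, -0.63250841,  0.19840572]), 'wrist_torque': array([ 0.07556834, -0.0149063 ,  0.08145552]), 'finger_force': 0.0, 'grip_width': 0.9987440664461247}
top {'mtx': array([[379.60976976,   0.        , 260.67064917],
       [  0.        , 379.60976976, 194.80723632],
       [  0.        ,   0.        ,   1.        ]]), 'k1': -0.017003096812286535, 'R': array([[-0.01167522, -0.99992423,  0.00390077],
       [-0.99880709,  0.01147702, -0.04746241],
       [ 0.04741405, -0.00445025, -0.99886541]]), 't': array([0.16996189, 0.5367677 , 0.9534433 ])}
scene {'mtx': array([[412.92699003,   0.        , 262.33114071],
       [  0.        , 412.92699003, 192.90683735],
       [  0.        ,   0.        ,   1.        ]]), 'k1': -0.04788625681485488, 'R': array([[-0.54426339, -0.8386224 , -0.02213215],
       [-0.43174869,  0.30262838, -0.84971121],
       [ 0.71928467, -0.45291118, -0.52678367]]), 't': array([0.42110605, 0.26419207, 0.74229393])}
```

View pics/top0.png

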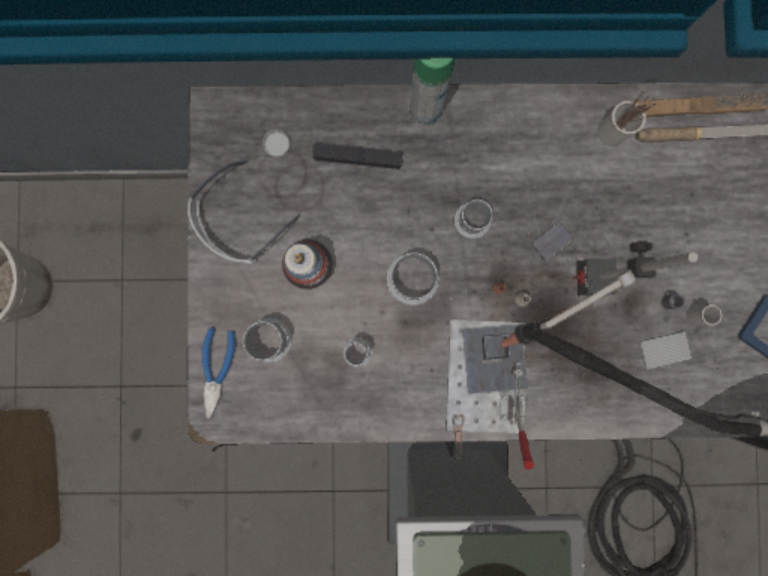

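View pics/scene0.png

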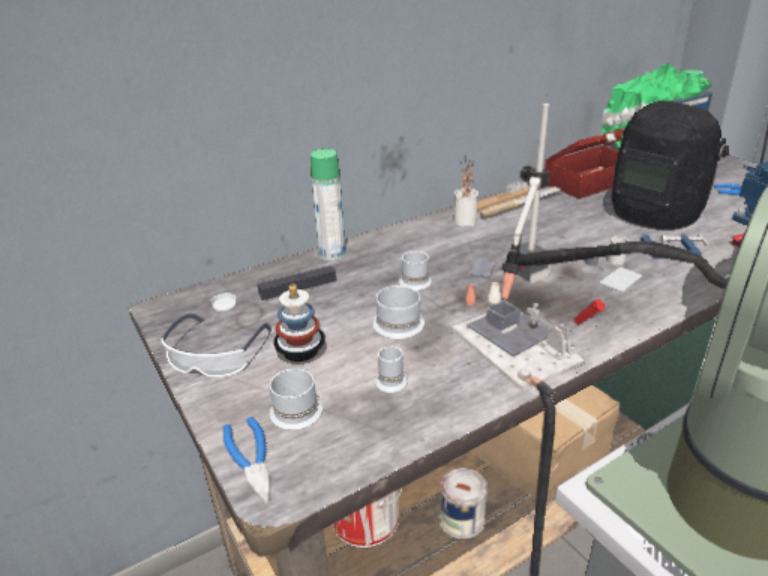

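```bash
cat > h.py <<'E'
import numpy as np,cv2
from bench import *
from scipy.optimize import least_squares
def cloud(d,c):
    K=c["mtx"];v,u=np.mgrid[:d.shape[0],:d.shape[1]]
    a=(u-K[0,2])/K[0,0];b=(v-K[1,2])/K[1,1];x,y=a.copy(),b.copy()
    for _ in range(5):
        s=1+c["k1"]*(x*x+y*y);x=a/s;y=b/s
    P=np.stack([x*d,y*d,d],-1)
    return (P-c["t"])@c["R"]
def circ(p,r):
    f=lambda q:np.hypot(p[:,0]-q[0],p[:,1]-q[1])-r
    s=least_squares(f,p.mean(0)[:2],loss="soft_l1",f_scale=.001);return s.x,np.abs(f(s.x)).mean()
E
python3 - <<'E'
from h import *
C={}
for n in("top","scene"):
    C[n]=cloud(np.load(n+"_d.npy"),get_calibration(n)); 
T=C["top"]
S=dict(stem=(299,258),t76=(413,277),t64=(266,340),t38=(357,350),t51=(475,217),coupon=(553,241),torch=(640,262),torchtip=(530,330),can=(434,70),bench=(330,200))
for k,(u,v) in S.items(): print(k,T[int(v/1.5),int(u/1.5)].round(3))
for k,R in dict(t76=.037,t64=.03075,t38=.018,t51=.02425).items():
    u,v=S[k];g=T[int(v/1.5),int(u/1.5)][:2]
    for n in C:
        P=C[n].reshape(-1,3);P=P[(abs(P[:,2]-.056)<.004)&(np.hypot(P[:,0]-g[0],P[:,1]-g[1])<R+.03)]
        print(k,n,len(P),*circ(P,R) if len(P)>4 else "",P[:,2].mean())
g=T[172,199][:2]
for n in C:
    P=C[n].reshape(-1,3);P=P[np.hypot(P[:,0]-g[0],P[:,1]-g[1])<.05]
    print(n,"top z",P[:,2].max())
    for lo,hi,R in((.105,.131,.006),(.102,.109,.023),(.076,.0815,.0295),(.05,.0545,.0355),(.022,.028,.042)):
        Q=P[(P[:,2]>lo)&(P[:,2]<hi)]
        print(n,lo,len(Q),circ(Q,R) if len(Q)>4 else "", Q.mean(0).round(4) if len(Q) else"")
# tall things
P=T.reshape(-1,3);P=P[(P[:,2]>.14)&(P[:,0]>.1)&(P[:,0]<.9)]
H,xe,ye=np.histogram2d(P[:,0],P[:,1],bins=[np.arange(.1,.95,.05),np.arange(-.7,.75,.05)])
for i,j in zip(*np.nonzero(H)):
    m=(P[:,0]>=xe[i])&(P[:,0]<xe[i+1])&(P[:,1]>=ye[j])&(P[:,1]<ye[j+1]);print(round(xe[i],2),round(ye[j],2),P[m,2].max().round(2),end="; ")
P=C["scene"].reshape(-1,3);m=(P[:,2]>.2)&(abs(P[:,0]-.45)<.25)&(abs(P[:,1])<.5);Q=P[m];print(Q[:,2].max() if len(Q) else 0)
for z in(.2,.25,.3,.35,.4,.45): 
    q=Q[abs(Q[:,2]-z)<.025]; print(z,len(q), q.min(0).round(2) if len(q) else"",q.max(0).round(2) if len(q) else"")
E
```

```text
stem [0.586 0.302 0.127]
t76 [ 0.567  0.126 -0.001]
t64 [ 0.462  0.379 -0.   ]
t38 [ 0.442  0.223 -0.   ]
t51 [ 0.67   0.018 -0.   ]
coupon [ 0.626 -0.115  0.004]
torch [ 0.567 -0.171  0.215]
torchtip [ 0.474 -0.043  0.121]
can [0.833 0.103 0.218]
bench [0.701 0.267 0.003]
t76 top 77 [0.56418278 0.12709357] 0.0006611758354205702 0.05435345852219842
t76 scene 118 [0.56288963 0.12726146] 0.0012816497025286506 0.055094267332525794
t64 top 78 [0.46183699 0.37415361] 0.000676555978594498 0.05439786402992239
t64 scene 139 [0.46017857 0.37433035] 0.0009431658560385307 0.05488595804040599
t38 top 38 [0.43895526 0.22347897] 0.000544805006602067 0.054522189090323206
t38 scene 77 [0.43777283 0.22305835] 0.00104265821526858 0.05499948085179738
t51 top 50 [0.66385085 0.02266631] 0.0005678687086694307 0.05422823567950951
t51 scene 62 [0.66245202 0.02263264] 0.0010247061562819952 0.05531051076937452
top top z 0.7465721420766896
top 0.105 263 (array([0.58838134, 0.30448465]), np.float64(0.009032495888006337)) [0.5884 0.3045 0.1088]
top 0.102 265 (array([0.58932088, 0.30669129]), np.float64(0.0065570
[... 758 characters left out ...]
oat64(0.00568666278846211)) [0.5729 0.3099 0.0533]
scene 0.022 199 (array([0.59451571, 0.3032218 ]), np.float64(0.00591040510686126)) [0.5686 0.311  0.0266]
0.45 -0.1 0.17; 0.45 0.15 0.98; 0.5 -0.2 0.22; 0.5 -0.15 0.21; 0.5 -0.1 0.18; 0.55 -0.2 0.34; 0.55 -0.15 0.21; 0.6 -0.05 0.73; 0.6 0.0 0.74; 0.6 0.05 0.74; 0.6 0.1 0.74; 0.6 0.15 0.74; 0.6 0.2 0.74; 0.6 0.25 0.75; 0.6 0.3 0.75; 0.6 0.35 0.71; 0.8 -0.25 0.16; 0.8 0.05 0.22; 0.8 0.1 0.22; 0.85 0.05 0.21; 0.85 0.1 0.2; 0.33638422708873933
0.2 164 [ 0.53 -0.19  0.2 ] [ 0.6  -0.15  0.22]
0.25 83 [ 0.55 -0.19  0.23] [ 0.57 -0.17  0.27]
0.3 90 [ 0.55 -0.18  0.28] [ 0.57 -0.17  0.32]
0.35 25 [ 0.55 -0.18  0.33] [ 0.57 -0.17  0.34]
0.4 0  
0.45 0
```

Call:
move_arm([
  {"rz": -1,"dz": -0.1},
  {"rz": -1,"dz": -0.1},
  {"rz": -1,"dz": -0.1},
  {"rz": -1,"dz": -0.1},
  {"rz": -1},
  {"rz": -1},
  {"rz": -1},
  {"rz": -1},
  {"rz": -1},
  {"rz": -1},
  {"rz": -1},
  {"rz": -1},
], claw=0.4)

```text
invalid input
```

Call:
move_arm([
  {"dx": 0,"dy": 0,"dz": -0.1,"rx": 0,"ry": 0,"rz": -1},
  {"dx": 0,"dy": 0,"dz": -0.1,"rx": 0,"ry": 0,"rz": -1},
  {"dx": 0,"dy": 0,"dz": -0.1,"rx": 0,"ry": 0,"rz": -1},
  {"dx": 0,"dy": 0,"dz": -0.1,"rx": 0,"ry": 0,"rz": -1},
  {"dx": 0,"dy": 0,"dz": 0,"rx": 0,"ry": 0,"rz": -1},
  {"dx": 0,"dy": 0,"dz": 0,"rx": 0,"ry": 0,"rz": -1},
  {"dx": 0,"dy": 0,"dz": 0,"rx": 0,"ry": 0,"rz": -1},
  {"dx": 0,"dy": 0,"dz": 0,"rx": 0,"ry": 0,"rz": -1},
  {"dx": 0,"dy": 0,"dz": 0,"rx": 0,"ry": 0,"rz": -1},
  {"dx": 0,"dy": 0,"dz": 0,"rx": 0,"ry": 0,"rz": -1},
  {"dx": 0,"dy": 0,"dz": 0,"rx": 0,"ry": 0,"rz": -1},
  {"dx": 0,"dy": 0,"dz": 0,"rx": 0,"ry": 0,"rz": -1},
], claw=0.4, force=40)

```text
t: 1.1
tcp_pos: [0.172, -0.5486, 0.4364]
tool_rot: [-0.0, 0.709, 0.705, 0.0]
ft_force: [0.1, 0.4, 0.5]
grip_width: 0.404
finger_force: 0.0
```

Call:
move_arm([
  {"dx": 0.44,"dy": 0.24},
  {"dx": 0.44,"dy": 0.24},
  {"dx": 0.44,"dy": 0.24},
  {"dx": 0.44,"dy": 0.24},
  {"dx": 0.44,"dy": 0.24},
  {"dx": 0.44,"dy": 0.24},
  {"dx": 0.44,"dy": 0.24},
  {"dx": 0.44,"dy": 0.24},
  {"dx": 0.44,"dy": 0.24},
  {"dx": 0.44,"dy": 0.24},
  {"dx": 0.44,"dy": 0.24},
  {"dx": 0.44,"dy": 0.24},
], claw=0.4, force=40)

```text
invalid input
```

Call:
move_arm([
  {"dx": 0.44,"dy": 0.24,"dz": 0,"rx": 0,"ry": 0,"rz": 0},
  {"dx": 0.44,"dy": 0.24,"dz": 0,"rx": 0,"ry": 0,"rz": 0},
  {"dx": 0.44,"dy": 0.24,"dz": 0,"rx": 0,"ry": 0,"rz": 0},
  {"dx": 0.44,"dy": 0.24,"dz": 0,"rx": 0,"ry": 0,"rz": 0},
  {"dx": 0.44,"dy": 0.24,"dz": 0,"rx": 0,"ry": 0,"rz": 0},
  {"dx": 0.44,"dy": 0.24,"dz": 0,"rx": 0,"ry": 0,"rz": 0},
  {"dx": 0.44,"dy": 0.24,"dz": 0,"rx": 0,"ry": 0,"rz": 0},
  {"dx": 0.44,"dy": 0.24,"dz": 0,"rx": 0,"ry": 0,"rz": 0},
  {"dx": 0.44,"dy": 0.24,"dz": 0,"rx": 0,"ry": 0,"rz": 0},
  {"dx": 0.44,"dy": 0.24,"dz": 0,"rx": 0,"ry": 0,"rz": 0},
  {"dx": 0.44,"dy": 0.24,"dz": 0,"rx": 0,"ry": 0,"rz": 0},
  {"dx": 0.44,"dy": 0.24,"dz": 0,"rx": 0,"ry": 0,"rz": 0},
])

```text
t: 2.1
tcp_pos: [0.4073, -0.1268, 0.4367]
tool_rot: [-0.0, 0.711, 0.703, -0.0]
ft_force: [0.6, -0.1, -0.4]
grip_width: 0.399
finger_force: 0.0
```

Call:
move_arm([
  {"dx": 0.45,"dy": 0.19,"dz": 0,"rx": 0,"ry": 0,"rz": -0.11},
  {"dx": 0.45,"dy": 0.19,"dz": 0,"rx": 0,"ry": 0,"rz": 0},
  {"dx": 0.45,"dy": 0.19,"dz": 0,"rx": 0,"ry": 0,"rz": 0},
  {"dx": 0.45,"dy": 0.19,"dz": 0,"rx": 0,"ry": 0,"rz": 0},
  {"dx": 0.45,"dy": 0.19,"dz": 0,"rx": 0,"ry": 0,"rz": 0},
  {"dx": 0.45,"dy": 0.19,"dz": 0,"rx": 0,"ry": 0,"rz": 0},
  {"dx": 0.45,"dy": 0.19,"dz": 0,"rx": 0,"ry": 0,"rz": 0},
  {"dx": 0.45,"dy": 0.19,"dz": 0,"rx": 0,"ry": 0,"rz": 0},
  {"dx": 0.45,"dy": 0.19,"dz": 0,"rx": 0,"ry": 0,"rz": 0},
  {"dx": 0.45,"dy": 0.19,"dz": 0,"rx": 0,"ry": 0,"rz": 0},
  {"dx": 0.45,"dy": 0.19,"dz": 0,"rx": 0,"ry": 0,"rz": 0},
  {"dx": 0,"dy": 0,"dz": 0,"rx": 0,"ry": 0,"rz": 0},
])

```text
t: 3.1
tcp_pos: [0.5741, 0.2738, 0.4354]
tool_rot: [-0.002, 0.705, 0.709, 0.001]
ft_force: [-1.1, 1.4, -0.8]
grip_width: 0.397
finger_force: 0.0
```

```bash
python3 - <<'E'
from h import *
c=get_calibration("wrist");p,d=read_camera("wrist");s=read_state()
print(s["tcp_pos"],s["tool_rot"],s["joint_pos"],"cam",-c["R"].T@c["t"],c["R"][2])
cv2.imwrite("pics/w1.png",cv2.resize(p[...,::-1],None,fx=1.5,fy=1.5))
np.savez("w1.npz",d=d,p=p,**c)
P=cloud(d,c)
for lo,hi in((.12,.135),(.1,.112),(.075,.085),(.05,.06),(.02,.03)):
    m=(P[...,2]>lo)&(P[...,2]<hi)&(np.hypot(P[...,0]-.588,P[...,1]-.305)<.05);print(lo,m.sum(),P[m].mean(0),P[m].min(0),P[m].max(0))
E
```

```text
[0.57379505 0.2706455  0.43535762] [-9.66960845e-04  7.05346316e-01  7.08862179e-01 -2.24046912e-04] [-0.35498629  0.79034714 -0.32205087  1.18230211  0.24119852  1.20607181
 -0.66831368] cam [0.57452175 0.35782396 0.40486599] [ 0.0012316  -0.32328214 -0.94630183]
0.12 169 [0.58866395 0.30520766 0.12743491] [0.58328129 0.29890348 0.12041915] [0.59460159 0.31064503 0.12993276]
0.1 1736 [0.58856824 0.30534215 0.10821016] [0.56665077 0.28236624 0.10475187] [0.6113716  0.32648098 0.11183184]
0.075 779 [0.58569314 0.31681736 0.08109525] [0.56000618 0.27812158 0.07666552] [0.61758191 0.33302761 0.08396004]
0.05 776 [0.58483789 0.32075868 0.05407537] [0.55352289 0.27188635 0.0500534 ] [0.62390396 0.3391456  0.05648421]
0.02 751 [0.58366583 0.32458206 0.02707425] [0.54730233 0.26578164 0.02391129] [0.63049756 0.34516915 0.02946223]
```

View pics/w1.png

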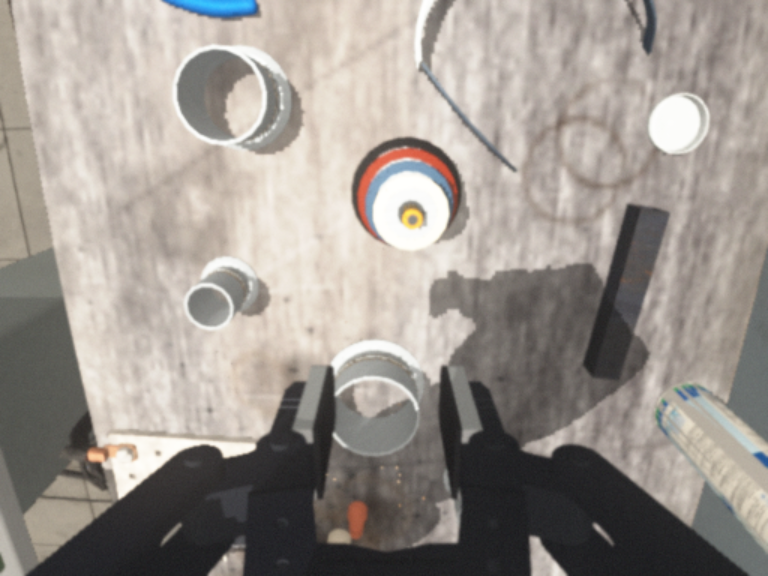

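```bash
python3 - <<'E'
from h import *
c=np.load("w1.npz");P=cloud(c["d"],c).reshape(-1,3)
for k,R,g in(("t76",.037,(.5635,.1272)),("t64",.03075,(.461,.3742)),("t38",.018,(.4385,.2233))):
    Q=P[(abs(P[:,2]-.056)<.003)&(np.hypot(P[:,0]-g[0],P[:,1]-g[1])<R+.01)]
    print(k,len(Q),*circ(Q,R),Q[:,2].mean(),(Q.min(0)+Q.max(0))/2)
E
```

```text
t76 384 [0.56404559 0.12694363] 0.0006492816845370384 0.055495477136681404 [0.56656376 0.12674095 0.05581437]
t64 513 [0.46234407 0.37332408] 0.0007151262502868522 0.05554666138131949 [0.46192524 0.37345605 0.05564859]
t38 232 [0.43992648 0.223127  ] 0.0006733872476913801 0.05552699336420009 [0.43978747 0.22305838 0.05554406]
```

```bash
python3 - <<'E'
from h import *
c=np.load("w1.npz");P=cloud(c["d"],c);tcp=np.array([.574,.272,.4354])
Q=P.reshape(-1,3)-tcp;Q=Q[(Q[:,2]<-.1)&(Q[:,2]>-.2)&(abs(Q[:,0])<.06)&(abs(Q[:,1])<.06)]
print(len(Q),np.percentile(Q,[0,1,5,50,95,99,100],axis=0).round(4))
for lo in np.arange(-.19,-.13,.005):
    q=Q[(Q[:,2]>lo)&(Q[:,2]<=lo+.005)]
    if len(q):print(lo.round(3),len(q),q.min(0).round(3),q.max(0).round(3), abs(q[:,0]).min().round(4))
E
```

```text
20044 [[-0.0572 -0.0109 -0.1732]
 [-0.0526 -0.0084 -0.1659]
 [-0.0476 -0.0059 -0.1562]
 [ 0.0098  0.0129 -0.1169]
 [ 0.0496  0.0188 -0.1013]
 [ 0.0545  0.0195 -0.1002]
 [ 0.059   0.0205 -0.1   ]]
-0.175 39 [-0.016 -0.007 -0.173] [ 0.018  0.01  -0.17 ] 0.0162
-0.17 229 [-0.028 -0.008 -0.17 ] [ 0.03   0.014 -0.165] 0.0162
-0.165 393 [-0.03  -0.009 -0.165] [ 0.031  0.014 -0.16 ] 0.0161
-0.16 455 [-0.03  -0.009 -0.16 ] [ 0.032  0.014 -0.155] 0.0161
-0.155 513 [-0.03  -0.01  -0.155] [ 0.032  0.014 -0.15 ] 0.0157
-0.15 553 [-0.03  -0.009 -0.15 ] [ 0.032  0.014 -0.145] 0.0157
-0.145 576 [-0.03  -0.009 -0.145] [ 0.032  0.014 -0.14 ] 0.0157
-0.14 739 [-0.029 -0.01  -0.14 ] [ 0.032  0.014 -0.135] 0.0157
-0.135 658 [-0.036 -0.008 -0.135] [ 0.039  0.015 -0.13 ] 0.0158
```

Call:
move_arm([
  {"dx": 0.2,"dy": 0.09,"dz": 0,"rx": 0,"ry": 0,"rz": 0.05},
  {"dx": 0.2,"dy": 0.09,"dz": 0.2,"rx": 0,"ry": 0,"rz": 0},
  {"dx": 0,"dy": 0,"dz": 0.2,"rx": 0,"ry": 0,"rz": 0},
  {"dx": 0,"dy": 0,"dz": 0.2,"rx": 0,"ry": 0,"rz": 0},
  {"dx": 0,"dy": 0,"dz": 0,"rx": 0,"ry": 0,"rz": 0},
  {"dx": 0,"dy": 0,"dz": 0,"rx": 0,"ry": 0,"rz": 0},
  {"dx": 0,"dy": 0,"dz": 0,"rx": 0,"ry": 0,"rz": 0},
], claw=0.14)

```text
t: 3.73
tcp_pos: [0.5886, 0.2989, 0.3899]
tool_rot: [0.0, 0.709, 0.705, 0.0]
ft_force: [0.1, 0.3, 0.1]
grip_width: 0.143
finger_force: 0.0
```

```bash
python3 - <<'E'
from h import *
c=get_calibration("wrist");s=read_state();p,d=read_camera("wrist")
print(s["tcp_pos"],s["tool_rot"],s["grip_width"])
P=cloud(d,c);Q=P.reshape(-1,3)-s["tcp_pos"];Q=Q[(Q[:,2]<-.1)&(Q[:,2]>-.2)&(abs(Q[:,0])<.06)&(abs(Q[:,1])<.06)]
for lo in np.arange(-.19,-.13,.005):
    q=Q[(Q[:,2]>lo)&(Q[:,2]<=lo+.005)]
    if len(q):print(lo.round(3),len(q),q.min(0).round(3),q.max(0).round(3), abs(q[:,0]).min().round(4))
E
```

```text
[0.58856599 0.2988577  0.38985049] [1.40014329e-04 7.08780314e-01 7.05429098e-01 4.84401547e-04] 0.14336411350074954
-0.175 52 [-0.011  0.001 -0.173] [ 0.014  0.011 -0.17 ] 0.0048
-0.17 221 [-0.017 -0.01  -0.17 ] [ 0.02   0.012 -0.165] 0.0048
-0.165 335 [-0.018 -0.011 -0.165] [ 0.021  0.012 -0.16 ] 0.0048
-0.16 403 [-0.018 -0.004 -0.16 ] [ 0.021  0.012 -0.155] 0.0048
-0.155 427 [-0.018 -0.011 -0.155] [ 0.021  0.012 -0.15 ] 0.0048
-0.15 495 [-0.018 -0.007 -0.15 ] [ 0.021  0.012 -0.145] 0.0048
-0.145 446 [-0.018 -0.011 -0.145] [ 0.021  0.012 -0.14 ] 0.0048
-0.14 785 [-0.017 -0.012 -0.14 ] [ 0.014  0.012 -0.135] 0.0048
-0.135 471 [-0.026 -0.006 -0.135] [ 0.029  0.014 -0.13 ] 0.0059
```

Call:
move_arm([
  {"dx": 0.06,"dy": -0.01,"dz": 0,"rx": 0,"ry": 0,"rz": 0},
  {"dx": 0,"dy": 0,"dz": 0,"rx": 0,"ry": 0,"rz": 0},
  {"dx": 0,"dy": 0,"dz": 0.1,"rx": 0,"ry": 0,"rz": 0},
  {"dx": 0,"dy": 0,"dz": 0.25,"rx": 0,"ry": 0,"rz": 0},
  {"dx": 0,"dy": 0,"dz": 0.25,"rx": 0,"ry": 0,"rz": 0},
  {"dx": 0,"dy": 0,"dz": 0.25,"rx": 0,"ry": 0,"rz": 0},
  {"dx": 0,"dy": 0,"dz": 0.25,"rx": 0,"ry": 0,"rz": 0},
  {"dx": 0,"dy": 0,"dz": 0.21,"rx": 0,"ry": 0,"rz": 0},
  {"dx": 0,"dy": 0,"dz": 0,"rx": 0,"ry": 0,"rz": 0},
  {"dx": 0,"dy": 0,"dz": 0,"rx": 0,"ry": 0,"rz": 0},
], claw=0.4)

```text
t: 4.62
tcp_pos: [0.5875, 0.3041, 0.2831]
tool_rot: [-0.0, 0.709, 0.706, -0.0]
ft_force: [-0.8, -0.2, -0.3]
grip_width: 0.402
finger_force: 0.0
```

Call:
move_arm([
  {"dx": 0,"dy": 0,"dz": 0,"rx": 0,"ry": 0,"rz": 0},
  {"dx": 0,"dy": 0,"dz": 0,"rx": 0,"ry": 0,"rz": 0},
  {"dx": 0,"dy": 0,"dz": 0,"rx": 0,"ry": 0,"rz": 0},
  {"dx": 0,"dy": 0,"dz": 0,"rx": 0,"ry": 0,"rz": 0},
  {"dx": 0,"dy": 0,"dz": 0,"rx": 0,"ry": 0,"rz": 0},
  {"dx": 0,"dy": 0,"dz": 0,"rx": 0,"ry": 0,"rz": 0},
], claw=0)

```text
t: 5.12
tcp_pos: [0.5876, 0.3041, 0.2841]
tool_rot: [-0.0, 0.709, 0.706, 0.0]
ft_force: [0.3, -1.8, 3.3]
grip_width: 0.108
finger_force: 39.0
```

Call:
move_arm([
  {"dx": 0,"dy": 0,"dz": -0.04,"rx": 0,"ry": 0,"rz": 0},
  {"dx": 0,"dy": 0,"dz": -0.08,"rx": 0,"ry": 0,"rz": 0},
  {"dx": 0,"dy": 0,"dz": -0.1,"rx": 0,"ry": 0,"rz": 0},
  {"dx": 0,"dy": 0,"dz": -0.1,"rx": 0,"ry": 0,"rz": 0},
  {"dx": 0,"dy": 0,"dz": -0.14,"rx": 0,"ry": 0,"rz": 0},
  {"dx": 0,"dy": 0,"dz": -0.14,"rx": 0,"ry": 0,"rz": 0},
  {"dx": 0,"dy": 0,"dz": -0.15,"rx": 0,"ry": 0,"rz": 0},
  {"dx": 0,"dy": 0,"dz": 0,"rx": 0,"ry": 0,"rz": 0},
])

```text
t: 5.78
tcp_pos: [0.5879, 0.3043, 0.347]
tool_rot: [0.0, 0.709, 0.706, 0.002]
ft_force: [0.5, -0.4, -0.4]
grip_width: 0.101
finger_force: 39.0
```

```bash
cat >> h.py <<'E'
def look(name,crop=None,f=1.5):
    c=get_calibration(name);s=read_state();p,d=read_camera(name);q=p[...,::-1]
    if crop: q=q[crop[1]:crop[3],crop[0]:crop[2]]
    import glob;fn=f"pics/{name}_{len(glob.glob('pics/*'))}.png";cv2.imwrite(fn,cv2.resize(q,None,fx=f,fy=f,interpolation=cv2.INTER_CUBIC));print(fn,s["tcp_pos"].round(4),s["tool_rot"].round(4),s["grip_width"])
    return p,d,c,s
E
python3 - <<'E'
from h import *
look("wrist")
E
ls pics
```

```text
pics/wrist_3.png [0.5879 0.3043 0.347 ] [4.000e-04 7.086e-01 7.056e-01 1.800e-03] 0.10124945543564781
scene0.png
top0.png
w1.png
wrist_3.png
```

View pics/wrist_3.png

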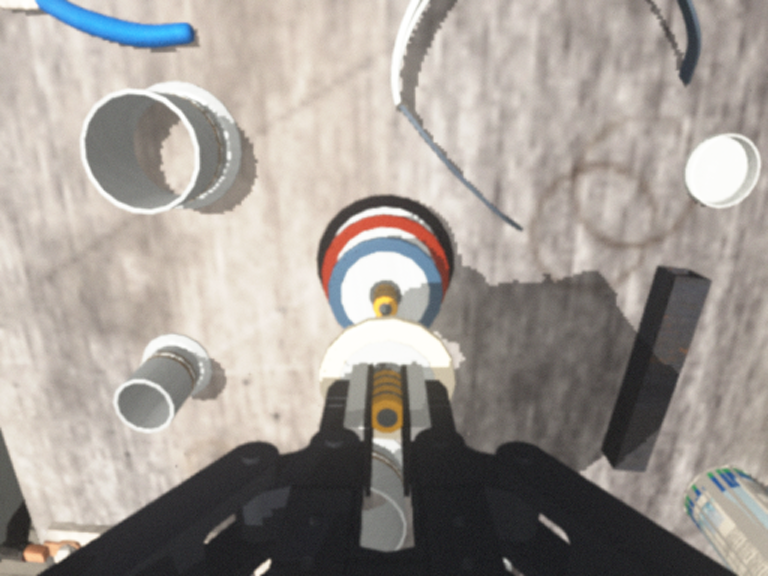

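```bash
cat >> h.py <<'E'
def held(r,d,c,s,off=.004):
    # flange rim of held plug rel. to tcp: x from extents, y from front rim
    P=(cloud(d,c)-s["tcp_pos"]).reshape(-1,3)
    Q=P[(P[:,2]<-.170)&(P[:,2]>-.190)&(np.hypot(P[:,0],P[:,1])<r+.012)]
    z=np.median(Q[:,2]);q=Q[abs(Q[:,2]-z)<.003]
    hy=[np.percentile(q[abs(q[:,0]-x0)<.003,1],98) - np.sqrt(r*r-x0*x0) for x0 in(-.008,-.004,0,.004,.008)]
    x=[np.percentile(q[:,0],1),np.percentile(q[:,0],99)]
    A=np.c_[Q[:,:2],np.ones(len(Q))];k=np.linalg.lstsq(A[abs(Q[:,2]-z)<.003],q[:,2],rcond=None)[0]
    print("flange dz",z.round(4),len(q),"x ext",np.round(x,4),np.mean(x).round(4),"y0",np.round(hy,4),"tilt",k[:2].round(3))
E
python3 - <<'E'
from h import *
c=get_calibration("wrist");s=read_state();p,d=read_camera("wrist")
held(.023,d,c,s)
P=cloud(d,c)
for k,R,g in(("t76",.037,(.5635,.1272)),("t64",.03075,(.461,.3742)),("t38",.018,(.4385,.2233))):
    Q=P.reshape(-1,3);Q=Q[(abs(Q[:,2]-.056)<.003)&(np.hypot(Q[:,0]-g[0],Q[:,1]-g[1])<R+.01)]
    print(k,len(Q),*circ(Q,R))
E
```

```text
flange dz -0.1761 2832 x ext [-0.0204  0.023 ] 0.0013 y0 [0.0006 0.0004 0.0004 0.0008 0.0012] tilt [ 0.002 -0.017]
t76 166 [0.56382964 0.12731752] 0.0005617948750623056
t64 919 [0.46251828 0.37359553] 0.0007259200475753267
t38 364 [0.43992209 0.22316609] 0.0006315977860876131
```

Call:
move_arm([
  {"dx": -0.172,"dy": -0.31,"dz": 0,"rx": 0,"ry": 0,"rz": 0},
  {"dx": -0.172,"dy": -0.31,"dz": 0,"rx": 0,"ry": 0,"rz": 0},
  {"dx": -0.172,"dy": -0.31,"dz": 0,"rx": 0,"ry": 0,"rz": 0},
  {"dx": -0.172,"dy": -0.31,"dz": 0,"rx": 0,"ry": 0,"rz": 0},
  {"dx": -0.172,"dy": -0.31,"dz": 0,"rx": 0,"ry": 0,"rz": 0},
  {"dx": -0.172,"dy": -0.31,"dz": 0,"rx": 0,"ry": 0,"rz": 0},
  {"dx": 0,"dy": 0,"dz": 0.2,"rx": 0,"ry": 0,"rz": 0},
  {"dx": 0,"dy": 0,"dz": 0.3,"rx": 0,"ry": 0,"rz": 0},
  {"dx": 0,"dy": 0,"dz": 0.3,"rx": 0,"ry": 0,"rz": 0},
  {"dx": 0,"dy": 0,"dz": 0.2,"rx": 0,"ry": 0,"rz": 0},
  {"dx": 0,"dy": 0,"dz": 0,"rx": 0,"ry": 0,"rz": 0},
  {"dx": 0,"dy": 0,"dz": 0,"rx": 0,"ry": 0,"rz": 0},
])

```text
t: 6.88
tcp_pos: [0.4383, 0.2223, 0.2637]
tool_rot: [-0.0, 0.708, 0.706, -0.001]
ft_force: [-0.4, -0.5, -0.8]
grip_width: 0.104
finger_force: 39.1
```

```bash
python3 - <<'E'
from h import *
p,d,c,s=look("wrist")
held(.023,d,c,s);Q=cloud(d,c).reshape(-1,3)
Q=Q[(abs(Q[:,2]-.056)<.003)&(np.hypot(Q[:,0]-.4385,Q[:,1]-.2233)<.028)];print(len(Q),circ(Q,.018) if len(Q)>9 else "")
E
```

```text
pics/wrist_4.png [0.4383 0.2223 0.2637] [-3.000e-04  7.085e-01  7.057e-01 -7.000e-04] 0.10392878597409556
flange dz -0.176 2834 x ext [-0.0211  0.0225] 0.0007 y0 [0.0005 0.     0.     0.0003 0.0004] tilt [-0.    -0.018]
344 (array([0.43896344, 0.2229569 ]), np.float64(0.0005623385838286961))
```

Call:
move_arm([
  {"dx": 0,"dy": 0,"dz": 0.08,"rx": 0,"ry": 0,"rz": 0},
  {"dx": 0,"dy": 0,"dz": 0.08,"rx": 0,"ry": 0,"rz": 0},
  {"dx": 0,"dy": 0,"dz": 0.08,"rx": 0,"ry": 0,"rz": 0},
  {"dx": 0,"dy": 0,"dz": 0.05,"rx": 0,"ry": 0,"rz": 0},
  {"dx": 0,"dy": 0,"dz": 0.04,"rx": 0,"ry": 0,"rz": 0},
  {"dx": 0,"dy": 0,"dz": 0,"rx": 0,"ry": 0,"rz": 0},
  {"dx": 0,"dy": 0,"dz": 0,"rx": 0,"ry": 0,"rz": 0},
])

```text
t: 7.52
tcp_pos: [0.4384, 0.2222, 0.2374]
tool_rot: [-0.0, 0.709, 0.706, -0.0]
ft_force: [0.4, -0.4, -0.6]
grip_width: 0.102
finger_force: 39.1
```

Call:
move_arm([
  {"dx": 0,"dy": 0,"dz": 0,"rx": 0,"ry": 0,"rz": 0},
  {"dx": 0,"dy": 0,"dz": 0,"rx": 0,"ry": 0,"rz": 0},
  {"dx": 0,"dy": 0,"dz": 0,"rx": 0,"ry": 0,"rz": 0},
  {"dx": 0,"dy": 0,"dz": 0,"rx": 0,"ry": 0,"rz": 0},
  {"dx": 0,"dy": 0,"dz": -0.1,"rx": 0,"ry": 0,"rz": 0},
  {"dx": 0,"dy": 0,"dz": -0.3,"rx": 0,"ry": 0,"rz": 0},
  {"dx": 0,"dy": 0,"dz": -0.4,"rx": 0,"ry": 0,"rz": 0},
  {"dx": 0,"dy": 0,"dz": -0.4,"rx": 0,"ry": 0,"rz": 0},
  {"dx": 0,"dy": 0,"dz": 0,"rx": 0,"ry": 0,"rz": 0},
  {"dx": 0,"dy": 0,"dz": 0,"rx": 0,"ry": 0,"rz": 0},
], claw=0.4)

```text
t: 8.35
tcp_pos: [0.4386, 0.2221, 0.3353]
tool_rot: [0.0, 0.709, 0.706, 0.001]
ft_force: [-0.7, -1.0, 0.1]
grip_width: 0.398
finger_force: 0.0
```

```bash
python3 - <<'E'
from h import *
p,d,c,s=look("wrist")
P=cloud(d,c).reshape(-1,3)
Q=P[(np.hypot(P[:,0]-.439,P[:,1]-.223)<.021)&(P[:,2]<.12)];print(np.percentile(Q[:,2],[5,25,50,75,95]).round(4))
for z,r in((.097,.01),(.081,.0295)):
    q=P[(abs(P[:,2]-z)<.006)&(np.hypot(P[:,0]-.588,P[:,1]-.304)<r+.006)];print(z,len(q),q.mean(0),q.min(0),q.max(0))
E
```

```text
pics/wrist_5.png [0.4386 0.2221 0.3353] [4.000e-04 7.087e-01 7.055e-01 1.400e-03] 0.3975033010529593
[0.0067 0.0604 0.0613 0.0621 0.0806]
0.097 455 [0.58659765 0.30436928 0.09897088] [0.58169308 0.29838861 0.09106163] [0.59467254 0.31027984 0.10290521]
0.081 5097 [0.58436617 0.30483781 0.08140572] [0.55863085 0.27566527 0.07566636] [0.61501446 0.33355708 0.08698126]
```

View pics/wrist_5.png

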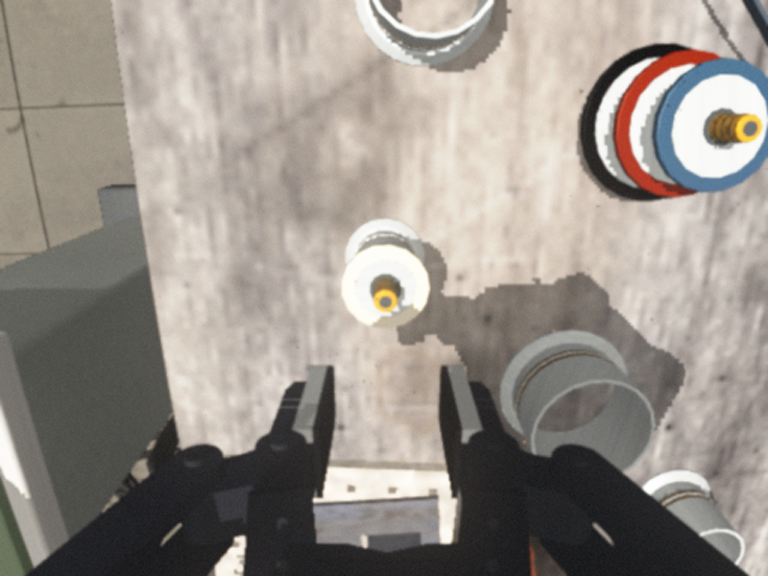

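Call:
move_arm([
  {"dx": 0.173,"dy": 0.31,"dz": 0,"rx": 0,"ry": 0,"rz": 0},
  {"dx": 0.173,"dy": 0.31,"dz": 0,"rx": 0,"ry": 0,"rz": 0},
  {"dx": 0.173,"dy": 0.31,"dz": 0,"rx": 0,"ry": 0,"rz": 0},
  {"dx": 0.173,"dy": 0.31,"dz": 0,"rx": 0,"ry": 0,"rz": 0},
  {"dx": 0.173,"dy": 0.31,"dz": 0,"rx": 0,"ry": 0,"rz": 0},
  {"dx": 0.173,"dy": 0.31,"dz": 0,"rx": 0,"ry": 0,"rz": 0},
  {"dx": 0,"dy": 0,"dz": 0.1,"rx": 0,"ry": 0,"rz": 0},
  {"dx": 0,"dy": 0,"dz": 0.3,"rx": 0,"ry": 0,"rz": 0},
  {"dx": 0,"dy": 0,"dz": 0.3,"rx": 0,"ry": 0,"rz": 0},
  {"dx": 0,"dy": 0,"dz": 0.27,"rx": 0,"ry": 0,"rz": 0},
  {"dx": 0,"dy": 0,"dz": 0,"rx": 0,"ry": 0,"rz": 0},
  {"dx": 0,"dy": 0,"dz": 0,"rx": 0,"ry": 0,"rz": 0},
])

```text
t: 9.4
tcp_pos: [0.5873, 0.3047, 0.2548]
tool_rot: [-0.0, 0.708, 0.706, -0.001]
ft_force: [0.2, 0.2, -0.1]
grip_width: 0.404
finger_force: 0.0
```

Call:
move_arm([
  {"dx": 0,"dy": 0,"dz": 0,"rx": 0,"ry": 0,"rz": 0},
  {"dx": 0,"dy": 0,"dz": 0,"rx": 0,"ry": 0,"rz": 0},
  {"dx": 0,"dy": 0,"dz": 0,"rx": 0,"ry": 0,"rz": 0},
  {"dx": 0,"dy": 0,"dz": 0,"rx": 0,"ry": 0,"rz": 0},
  {"dx": 0,"dy": 0,"dz": 0,"rx": 0,"ry": 0,"rz": 0},
  {"dx": 0,"dy": 0,"dz": 0,"rx": 0,"ry": 0,"rz": 0},
], claw=0)

```text
t: 9.9
tcp_pos: [0.5876, 0.3046, 0.2559]
tool_rot: [-0.0, 0.709, 0.706, -0.0]
ft_force: [-0.2, -0.3, -0.4]
grip_width: 0.104
finger_force: 38.9
```

Call:
move_arm([
  {"dx": 0,"dy": 0,"dz": -0.04,"rx": 0,"ry": 0,"rz": 0},
  {"dx": 0,"dy": 0,"dz": -0.08,"rx": 0,"ry": 0,"rz": 0},
  {"dx": 0,"dy": 0,"dz": -0.1,"rx": 0,"ry": 0,"rz": 0},
  {"dx": 0,"dy": 0,"dz": -0.1,"rx": 0,"ry": 0,"rz": 0},
  {"dx": 0,"dy": 0,"dz": -0.2,"rx": 0,"ry": 0,"rz": 0},
  {"dx": 0,"dy": 0,"dz": -0.3,"rx": 0,"ry": 0,"rz": 0},
  {"dx": 0,"dy": 0,"dz": -0.3,"rx": 0,"ry": 0,"rz": 0},
  {"dx": 0,"dy": 0,"dz": 0,"rx": 0,"ry": 0,"rz": 0},
  {"dx": 0,"dy": 0,"dz": 0,"rx": 0,"ry": 0,"rz": 0},
])

```text
t: 10.65
tcp_pos: [0.5877, 0.3046, 0.3473]
tool_rot: [0.0, 0.709, 0.706, 0.001]
ft_force: [-0.1, 0.2, -1.2]
grip_width: 0.106
finger_force: 39.0
```

```bash
python3 - <<'E'
from h import *
p,d,c,s=look("wrist");held(.0295,d,c,s)
P=cloud(d,c).reshape(-1,3)
for z,r in((.073,.01),(.054,.0355)):
    q=P[(abs(P[:,2]-z)<.004)&(np.hypot(P[:,0]-.588,P[:,1]-.304)<r+.006)];print(z,len(q),q.mean(0),q.min(0),q.max(0))
E
```

```text
pics/wrist_6.png [0.5877 0.3046 0.3473] [3.000e-04 7.086e-01 7.056e-01 1.300e-03] 0.10556700110399883
flange dz -0.1739 5514 x ext [-0.0261  0.0291] 0.0015 y0 [-0.0003 -0.0004 -0.0002 -0.0001  0.0004] tilt [ 0.008 -0.006]
0.073 193 [0.58878288 0.30541862 0.07354131] [0.58259759 0.29885585 0.06913597] [0.59442034 0.31056857 0.0757544 ]
0.054 4098 [0.58864252 0.3131023  0.05435884] [0.55327314 0.28388525 0.05011384] [0.62419978 0.34026665 0.05798714]
```

Call:
move_arm([
  {"dx": -0.44,"dy": 0.119,"dz": 0,"rx": 0,"ry": 0,"rz": 0},
  {"dx": -0.44,"dy": 0.119,"dz": 0,"rx": 0,"ry": 0,"rz": 0},
  {"dx": -0.44,"dy": 0.119,"dz": 0,"rx": 0,"ry": 0,"rz": 0},
  {"dx": -0.44,"dy": 0.119,"dz": 0,"rx": 0,"ry": 0,"rz": 0},
  {"dx": -0.44,"dy": 0.119,"dz": 0,"rx": 0,"ry": 0,"rz": 0},
  {"dx": -0.44,"dy": 0.119,"dz": 0,"rx": 0,"ry": 0,"rz": 0},
  {"dx": -0.44,"dy": 0.119,"dz": 0,"rx": 0,"ry": 0,"rz": 0},
  {"dx": -0.44,"dy": 0.119,"dz": 0,"rx": 0,"ry": 0,"rz": 0},
  {"dx": 0,"dy": 0,"dz": 0.2,"rx": 0,"ry": 0,"rz": 0},
  {"dx": 0,"dy": 0,"dz": 0.3,"rx": 0,"ry": 0,"rz": 0},
  {"dx": 0,"dy": 0,"dz": 0.3,"rx": 0,"ry": 0,"rz": 0},
  {"dx": 0,"dy": 0,"dz": 0,"rx": 0,"ry": 0,"rz": 0},
])

```text
t: 11.7
tcp_pos: [0.6615, 0.0224, 0.2767]
tool_rot: [-0.002, 0.708, 0.706, -0.003]
ft_force: [-0.9, 0.3, -0.9]
grip_width: 0.103
finger_force: 39.1
```

```bash
cat >>h.py <<'E'
def rim(d,c,g,R):
    Q=cloud(d,c).reshape(-1,3)
    Q=Q[(abs(Q[:,2]-.056)<.003)&(np.hypot(Q[:,0]-g[0],Q[:,1]-g[1])<R+.012)];print("rim",len(Q),circ(Q,R) if len(Q)>9 else "",Q.max(0)-g[0:1]*0 if len(Q) else "")
E
python3 - <<'E'
from h import *
p,d,c,s=look("wrist");held(.0295,d,c,s);rim(d,c,(.664,.0226),.02425)
E
```

```text
pics/wrist_7.png [0.6615 0.0224 0.2767] [-0.0024  0.7085  0.7057 -0.0027] 0.10269732592329119
flange dz -0.1739 5528 x ext [-0.0278  0.0275] -0.0002 y0 [-0.0002 -0.0005 -0.0006 -0.0005 -0.0002] tilt [-0.002 -0.009]Traceback (most recent call last):
  File "<stdin>", line 2, in <module>
  File "h.py", line 30, in rim
    Q=Q[(abs(Q[:,2]-.056)<.003)&(np.hypot(Q[:,0]-g[0],Q[:,1]-g[1])<R+.012)];print("rim",len(Q),circ(Q,R) if len(Q)>9 else "",Q.max(0)-g[0:1]*0 if len(Q) else "")
                                                                                                                             ~~~~~~~~^~~~~~~~~
ValueError: operands could not be broadcast together with shapes (3,) (0,)
```

```bash
sed -i 's/,Q.max(0)-g\[0:1\]\*0 if len(Q) else "")/)/' h.py
python3 - <<'E'
from h import *
p,d,c,s=look("wrist");held(.0295,d,c,s);rim(d,c,(.664,.0226),.02425)
E
```

```text
pics/wrist_8.png [0.6621 0.0226 0.2794] [-0.0015  0.7085  0.7057 -0.0017] 0.10474738147784235
flange dz -0.1739 5526 x ext [-0.0273  0.0279] 0.0003 y0 [-0.0003 -0.0003 -0.0004 -0.0004  0.0001] tilt [ 0.001 -0.008]
rim 434 (array([0.66406543, 0.02209458]), np.float64(0.0005945983317487946))
```

Call:
move_arm([
  {"dx": 0,"dy": 0,"dz": 0,"rx": 0,"ry": 0,"rz": 0},
  {"dx": 0,"dy": 0,"dz": 0,"rx": 0,"ry": 0,"rz": 0},
  {"dx": 0,"dy": 0,"dz": 0.12,"rx": 0,"ry": 0,"rz": 0},
  {"dx": 0,"dy": 0,"dz": 0.12,"rx": 0,"ry": 0,"rz": 0},
  {"dx": 0,"dy": 0,"dz": 0.08,"rx": 0,"ry": 0,"rz": 0},
  {"dx": 0,"dy": 0,"dz": 0.08,"rx": 0,"ry": 0,"rz": 0},
  {"dx": 0,"dy": 0,"dz": 0.08,"rx": 0,"ry": 0,"rz": 0},
  {"dx": 0,"dy": 0,"dz": 0.05,"rx": 0,"ry": 0,"rz": 0},
  {"dx": 0,"dy": 0,"dz": 0.03,"rx": 0,"ry": 0,"rz": 0},
  {"dx": 0,"dy": 0,"dz": 0,"rx": 0,"ry": 0,"rz": 0},
  {"dx": 0,"dy": 0,"dz": 0,"rx": 0,"ry": 0,"rz": 0},
])

```text
t: 12.72
tcp_pos: [0.6627, 0.0227, 0.2368]
tool_rot: [-0.0, 0.709, 0.706, 0.0]
ft_force: [0.6, -0.3, -0.1]
grip_width: 0.106
finger_force: 39.1
```

```bash
python3 - <<'E'
from h import *
p,d,c,s=look("wrist");held(.0295,d,c,s);print(s["ft_force"])
E
```

```text
pics/wrist_9.png [0.6627 0.0227 0.2368] [-0.000e+00  7.086e-01  7.056e-01  1.000e-04] 0.10588467784757012
flange dz -0.1739 5537 x ext [-0.0265  0.0287] 0.0011 y0 [-0.0004 -0.0004 -0.0003 -0.0003  0.0002] tilt [ 0.005 -0.009]
[ 0.61010648 -0.33752768 -0.14113282]
```

Call:
move_arm([
  {"dx": 0,"dy": 0,"dz": 0,"rx": 0,"ry": 0,"rz": 0},
  {"dx": 0,"dy": 0,"dz": 0,"rx": 0,"ry": 0,"rz": 0},
  {"dx": 0,"dy": 0,"dz": 0,"rx": 0,"ry": 0,"rz": 0},
  {"dx": 0,"dy": 0,"dz": 0,"rx": 0,"ry": 0,"rz": 0},
  {"dx": 0,"dy": 0,"dz": -0.1,"rx": 0,"ry": 0,"rz": 0},
  {"dx": 0,"dy": 0,"dz": -0.3,"rx": 0,"ry": 0,"rz": 0},
  {"dx": 0,"dy": 0,"dz": -0.4,"rx": 0,"ry": 0,"rz": 0},
  {"dx": 0,"dy": 0,"dz": -0.4,"rx": 0,"ry": 0,"rz": 0},
  {"dx": 0,"dy": 0,"dz": 0,"rx": 0,"ry": 0,"rz": 0},
  {"dx": 0,"dy": 0,"dz": 0,"rx": 0,"ry": 0,"rz": 0},
], claw=0.4)

```text
t: 13.6
tcp_pos: [0.6628, 0.0227, 0.3349]
tool_rot: [0.001, 0.709, 0.706, 0.001]
ft_force: [-0.7, -0.8, -1.5]
grip_width: 0.4
finger_force: 0.0
```

```bash
cat >>h.py <<'E'
def seat(d,c,g,r):
    P=cloud(d,c).reshape(-1,3);Q=P[(np.hypot(P[:,0]-g[0],P[:,1]-g[1])<r)&(P[:,2]<.068)&(P[:,2]>.053)]
    k=np.linalg.lstsq(np.c_[Q[:,:2]-g,np.ones(len(Q))],Q[:,2],rcond=None)[0];print("seat",len(Q),np.percentile(Q[:,2],[5,50,95]).round(4),"plane",k.round(4),(Q.min(0)+Q.max(0))/2)
E
python3 - <<'E'
from h import *
p,d,c,s=look("wrist");seat(d,c,(.664,.0225),.033)
E
```

```text
pics/wrist_10.png [0.6628 0.0227 0.3349] [0.001  0.7086 0.7056 0.0012] 0.399851663991128
seat 3892 [0.06   0.0613 0.0626] plane [ 0.0005 -0.0031  0.0613] [0.66411643 0.02316358 0.06208904]
```

Call:
move_arm([
  {"dx": 0.44,"dy": -0.119,"dz": 0,"rx": 0,"ry": 0,"rz": 0},
  {"dx": 0.44,"dy": -0.119,"dz": 0,"rx": 0,"ry": 0,"rz": 0},
  {"dx": 0.44,"dy": -0.119,"dz": 0,"rx": 0,"ry": 0,"rz": 0},
  {"dx": 0.44,"dy": -0.119,"dz": 0,"rx": 0,"ry": 0,"rz": 0},
  {"dx": 0.44,"dy": -0.119,"dz": 0,"rx": 0,"ry": 0,"rz": 0},
  {"dx": 0.44,"dy": -0.119,"dz": 0,"rx": 0,"ry": 0,"rz": 0},
  {"dx": 0.44,"dy": -0.119,"dz": 0,"rx": 0,"ry": 0,"rz": 0},
  {"dx": 0.44,"dy": -0.119,"dz": 0,"rx": 0,"ry": 0,"rz": 0},
  {"dx": 0,"dy": 0,"dz": 0.1,"rx": 0,"ry": 0,"rz": 0},
  {"dx": 0,"dy": 0,"dz": 0.3,"rx": 0,"ry": 0,"rz": 0},
  {"dx": 0,"dy": 0,"dz": 0.3,"rx": 0,"ry": 0,"rz": 0},
  {"dx": 0,"dy": 0,"dz": 0.3,"rx": 0,"ry": 0,"rz": 0},
])

```text
t: 14.65
tcp_pos: [0.5873, 0.3044, 0.2509]
tool_rot: [-0.0, 0.708, 0.706, -0.001]
ft_force: [1.1, 0.5, -0.1]
grip_width: 0.402
finger_force: 0.0
```

Call:
move_arm([
  {"dx": 0,"dy": 0,"dz": 0,"rx": 0,"ry": 0,"rz": 0},
  {"dx": 0,"dy": 0,"dz": 0,"rx": 0,"ry": 0,"rz": 0},
  {"dx": 0,"dy": 0,"dz": 0.13,"rx": 0,"ry": 0,"rz": 0},
  {"dx": 0,"dy": 0,"dz": 0.12,"rx": 0,"ry": 0,"rz": 0},
  {"dx": 0,"dy": 0,"dz": 0.06,"rx": 0,"ry": 0,"rz": 0},
  {"dx": 0,"dy": 0,"dz": 0,"rx": 0,"ry": 0,"rz": 0},
  {"dx": 0,"dy": 0,"dz": 0,"rx": 0,"ry": 0,"rz": 0},
])

```text
t: 15.23
tcp_pos: [0.5876, 0.3046, 0.2281]
tool_rot: [-0.0, 0.709, 0.706, 0.0]
ft_force: [-0.5, -0.3, -0.6]
grip_width: 0.403
finger_force: 0.0
```

Call:
move_arm([
  {"dx": 0,"dy": 0,"dz": 0,"rx": 0,"ry": 0,"rz": 0},
  {"dx": 0,"dy": 0,"dz": 0,"rx": 0,"ry": 0,"rz": 0},
  {"dx": 0,"dy": 0,"dz": 0,"rx": 0,"ry": 0,"rz": 0},
  {"dx": 0,"dy": 0,"dz": 0,"rx": 0,"ry": 0,"rz": 0},
  {"dx": 0,"dy": 0,"dz": 0,"rx": 0,"ry": 0,"rz": 0},
  {"dx": 0,"dy": 0,"dz": 0,"rx": 0,"ry": 0,"rz": 0},
], claw=0)

```text
t: 15.73
tcp_pos: [0.5877, 0.3047, 0.2284]
tool_rot: [0.0, 0.709, 0.706, 0.0]
ft_force: [-1.8, -0.2, 6.4]
grip_width: 0.1
finger_force: 39.1
```

Call:
move_arm([
  {"dx": 0,"dy": 0,"dz": -0.04,"rx": 0,"ry": 0,"rz": 0},
  {"dx": 0,"dy": 0,"dz": -0.08,"rx": 0,"ry": 0,"rz": 0},
  {"dx": 0,"dy": 0,"dz": -0.1,"rx": 0,"ry": 0,"rz": 0},
  {"dx": 0,"dy": 0,"dz": -0.1,"rx": 0,"ry": 0,"rz": 0},
  {"dx": 0,"dy": 0,"dz": -0.2,"rx": 0,"ry": 0,"rz": 0},
  {"dx": 0,"dy": 0,"dz": -0.3,"rx": 0,"ry": 0,"rz": 0},
  {"dx": 0,"dy": 0,"dz": -0.3,"rx": 0,"ry": 0,"rz": 0},
  {"dx": 0,"dy": 0,"dz": -0.2,"rx": 0,"ry": 0,"rz": 0},
  {"dx": 0,"dy": 0,"dz": 0,"rx": 0,"ry": 0,"rz": 0},
  {"dx": 0,"dy": 0,"dz": 0,"rx": 0,"ry": 0,"rz": 0},
  {"dx": 0,"dy": 0,"dz": 0,"rx": 0,"ry": 0,"rz": 0},
])

```text
t: 16.65
tcp_pos: [0.5875, 0.3045, 0.3333]
tool_rot: [-0.0, 0.709, 0.706, -0.0]
ft_force: [-0.1, 0.1, -1.4]
grip_width: 0.106
finger_force: 39.0
```

```bash
python3 - <<'E'
from h import *
p,d,c,s=look("wrist");held(.0355,d,c,s);rim(d,c,(.462,.3738),.03075)
P=cloud(d,c).reshape(-1,3)
for z,r in((.046,.01),(.027,.042)):
    q=P[(abs(P[:,2]-z)<.004)&(np.hypot(P[:,0]-.588,P[:,1]-.304)<r+.006)];print(z,len(q),q.mean(0),q.min(0),q.max(0))
E
```

```text
pics/wrist_11.png [0.5875 0.3045 0.3333] [-1.000e-04  7.085e-01  7.057e-01 -3.000e-04] 0.10558772510803958
flange dz -0.1741 9163 x ext [-0.0324  0.0345] 0.001 y0 [-0.0005 -0.0005 -0.0003 -0.0004 -0.0002] tilt [ 0.    -0.007]
rim 1013 (array([0.46250446, 0.37359506]), np.float64(0.0007319566717099708))
0.046 119 [0.58875407 0.30734708 0.04631611] [0.58293872 0.30398184 0.04214694] [0.59451137 0.31087533 0.04873426]
0.027 4677 [0.58878638 0.3180217  0.02738084] [0.54680561 0.28646324 0.02310777] [0.62996815 0.34650709 0.03074736]
```

View pics/wrist_11.png

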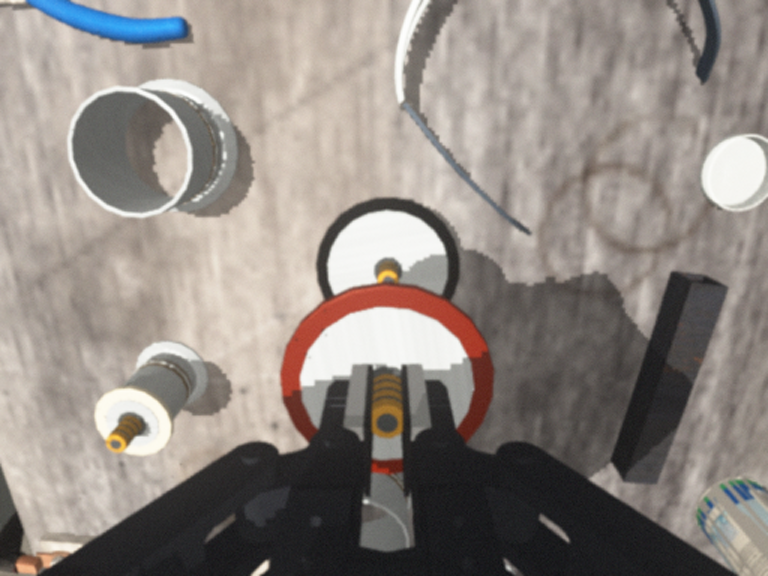

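Call:
move_arm([
  {"dx": 0.172,"dy": -0.316,"dz": 0,"rx": 0,"ry": 0,"rz": 0},
  {"dx": 0.172,"dy": -0.316,"dz": 0,"rx": 0,"ry": 0,"rz": 0},
  {"dx": 0.172,"dy": -0.316,"dz": 0,"rx": 0,"ry": 0,"rz": 0},
  {"dx": 0.172,"dy": -0.316,"dz": 0,"rx": 0,"ry": 0,"rz": 0},
  {"dx": 0.172,"dy": -0.316,"dz": 0,"rx": 0,"ry": 0,"rz": 0},
  {"dx": 0,"dy": 0,"dz": 0.2,"rx": 0,"ry": 0,"rz": 0},
  {"dx": 0,"dy": 0,"dz": 0.3,"rx": 0,"ry": 0,"rz": 0},
  {"dx": 0,"dy": 0,"dz": 0.3,"rx": 0,"ry": 0,"rz": 0},
  {"dx": 0,"dy": 0,"dz": 0,"rx": 0,"ry": 0,"rz": 0},
  {"dx": 0,"dy": 0,"dz": 0,"rx": 0,"ry": 0,"rz": 0},
  {"dx": 0,"dy": 0,"dz": 0,"rx": 0,"ry": 0,"rz": 0},
  {"dx": 0,"dy": 0,"dz": 0,"rx": 0,"ry": 0,"rz": 0},
])

```text
t: 17.7
tcp_pos: [0.4618, 0.3741, 0.2708]
tool_rot: [-0.0, 0.709, 0.706, 0.001]
ft_force: [-0.8, -0.4, -1.6]
grip_width: 0.108
finger_force: 39.1
```

```bash
python3 - <<'E'
from h import *
p,d,c,s=look("wrist");held(.0355,d,c,s);rim(d,c,(.462,.3738),.03075)
E
```

```text
pics/wrist_12.png [0.4618 0.3741 0.2708] [-0.      0.7086  0.7056  0.0008] 0.10766206538397022
flange dz -0.1741 9161 x ext [-0.0321  0.0348] 0.0014 y0 [-0.0001 -0.0003 -0.0003 -0.0001  0.0001] tilt [ 0.001 -0.006]
rim 475 (array([0.45901049, 0.42847036]), np.float64(0.006317760946248986))
```

Call:
move_arm([
  {"dx": 0,"dy": -0.006,"dz": 0.08,"rx": 0,"ry": 0,"rz": 0},
  {"dx": 0,"dy": 0,"dz": 0.08,"rx": 0,"ry": 0,"rz": 0},
  {"dx": 0,"dy": 0,"dz": 0.08,"rx": 0,"ry": 0,"rz": 0},
  {"dx": 0,"dy": 0,"dz": 0.08,"rx": 0,"ry": 0,"rz": 0},
  {"dx": 0,"dy": 0,"dz": 0.07,"rx": 0,"ry": 0,"rz": 0},
  {"dx": 0,"dy": 0,"dz": 0.04,"rx": 0,"ry": 0,"rz": 0},
  {"dx": 0,"dy": 0,"dz": 0,"rx": 0,"ry": 0,"rz": 0},
  {"dx": 0,"dy": 0,"dz": 0,"rx": 0,"ry": 0,"rz": 0},
])

```text
t: 18.42
tcp_pos: [0.4609, 0.3739, 0.2353]
tool_rot: [0.0, 0.709, 0.706, -0.0]
ft_force: [-3.9, -3.6, 10.1]
grip_width: 0.105
finger_force: 40.1
```

```bash
python3 - <<'E'
from h import *
p,d,c,s=look("wrist");held(.0355,d,c,s);print(s["ft_force"])
E
```

```text
pics/wrist_13.png [0.4609 0.3739 0.2353] [ 0.000e+00  7.085e-01  7.057e-01 -2.000e-04] 0.10495130436714854
flange dz -0.174 9174 x ext [-0.0324  0.0345] 0.0011 y0 [-0.0004 -0.0007 -0.0005 -0.0006 -0.0001] tilt [-0.    -0.007]
[-3.87213603 -3.63946337 10.10703707]
```

Call:
move_arm([
  {"dx": 0,"dy": 0,"dz": 0,"rx": 0,"ry": 0,"rz": 0},
  {"dx": 0,"dy": 0,"dz": 0,"rx": 0,"ry": 0,"rz": 0},
  {"dx": 0,"dy": 0,"dz": 0,"rx": 0,"ry": 0,"rz": 0},
  {"dx": 0,"dy": 0,"dz": 0,"rx": 0,"ry": 0,"rz": 0},
  {"dx": 0,"dy": 0,"dz": -0.1,"rx": 0,"ry": 0,"rz": 0},
  {"dx": 0,"dy": 0,"dz": -0.3,"rx": 0,"ry": 0,"rz": 0},
  {"dx": 0,"dy": 0,"dz": -0.4,"rx": 0,"ry": 0,"rz": 0},
  {"dx": 0,"dy": 0,"dz": -0.4,"rx": 0,"ry": 0,"rz": 0},
  {"dx": 0,"dy": 0,"dz": 0,"rx": 0,"ry": 0,"rz": 0},
  {"dx": 0,"dy": 0,"dz": 0,"rx": 0,"ry": 0,"rz": 0},
], claw=0.4)

```text
t: 19.3
tcp_pos: [0.4611, 0.374, 0.3332]
tool_rot: [0.0, 0.709, 0.706, 0.002]
ft_force: [-0.4, -0.2, -0.6]
grip_width: 0.402
finger_force: 0.0
```

```bash
python3 - <<'E'
from h import *
p,d,c,s=look("wrist");seat(d,c,(.4625,.3736),.04)
E
```

```text
pics/wrist_14.png [0.4611 0.374  0.3332] [1.000e-04 7.086e-01 7.056e-01 1.600e-03] 0.40176821144457636
seat 5949 [0.0601 0.0614 0.0626] plane [ 0.0009 -0.0038  0.0614] [0.46166419 0.37392785 0.06209139]
```

Call:
move_arm([
  {"dx": -0.172,"dy": 0.317,"dz": 0,"rx": 0,"ry": 0,"rz": 0},
  {"dx": -0.172,"dy": 0.317,"dz": 0,"rx": 0,"ry": 0,"rz": 0},
  {"dx": -0.172,"dy": 0.317,"dz": 0,"rx": 0,"ry": 0,"rz": 0},
  {"dx": -0.172,"dy": 0.317,"dz": 0,"rx": 0,"ry": 0,"rz": 0},
  {"dx": -0.172,"dy": 0.317,"dz": 0,"rx": 0,"ry": 0,"rz": 0},
  {"dx": 0,"dy": 0,"dz": 0.2,"rx": 0,"ry": 0,"rz": 0},
  {"dx": 0,"dy": 0,"dz": 0.3,"rx": 0,"ry": 0,"rz": 0},
  {"dx": 0,"dy": 0,"dz": 0.3,"rx": 0,"ry": 0,"rz": 0},
  {"dx": 0,"dy": 0,"dz": 0.3,"rx": 0,"ry": 0,"rz": 0},
  {"dx": 0,"dy": 0,"dz": 0.1,"rx": 0,"ry": 0,"rz": 0},
  {"dx": 0,"dy": 0,"dz": 0,"rx": 0,"ry": 0,"rz": 0},
  {"dx": 0,"dy": 0,"dz": 0,"rx": 0,"ry": 0,"rz": 0},
])

```text
t: 20.35
tcp_pos: [0.5876, 0.3047, 0.2355]
tool_rot: [-0.0, 0.709, 0.706, -0.0]
ft_force: [0.9, 0.2, 0.1]
grip_width: 0.399
finger_force: 0.0
```

```bash
python3 - <<'E'
from h import *
p,d,c,s=look("wrist")
P=cloud(d,c).reshape(-1,3)
for z,r in((.046,.01),(.027,.042)):
    q=P[(abs(P[:,2]-z)<.004)&(np.hypot(P[:,0]-.588,P[:,1]-.304)<r+.006)];print(z,len(q),q.mean(0),q.min(0),q.max(0))
E
```

```text
pics/wrist_15.png [0.5876 0.3047 0.2355] [-1.000e-04  7.085e-01  7.057e-01 -1.000e-04] 0.3989025442296764
0.046 420 [0.5887036  0.30574991 0.04635475] [0.582771   0.29903501 0.04205039] [0.59482917 0.31126629 0.04895945]
0.027 12573 [0.58872827 0.31012064 0.02744013] [0.54688763 0.26261153 0.02303846] [0.63074463 0.34654152 0.03092429]
```

View pics/wrist_15.png

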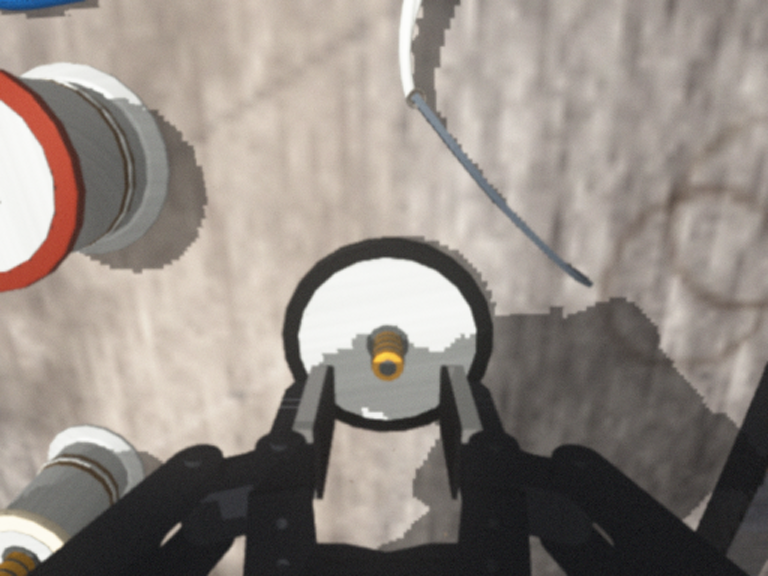

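Call:
move_arm([
  {"dx": 0,"dy": 0,"dz": 0.15,"rx": 0,"ry": 0,"rz": 0},
  {"dx": 0,"dy": 0,"dz": 0.15,"rx": 0,"ry": 0,"rz": 0},
  {"dx": 0,"dy": 0,"dz": 0.11,"rx": 0,"ry": 0,"rz": 0},
  {"dx": 0,"dy": 0,"dz": 0,"rx": 0,"ry": 0,"rz": 0},
  {"dx": 0,"dy": 0,"dz": 0,"rx": 0,"ry": 0,"rz": 0},
])

```text
t: 20.82
tcp_pos: [0.5875, 0.3046, 0.2019]
tool_rot: [-0.0, 0.709, 0.706, -0.0]
ft_force: [0.2, -0.1, -0.3]
grip_width: 0.401
finger_force: 0.0
```

Call:
move_arm([
  {"dx": 0,"dy": 0,"dz": 0,"rx": 0,"ry": 0,"rz": 0},
  {"dx": 0,"dy": 0,"dz": 0,"rx": 0,"ry": 0,"rz": 0},
  {"dx": 0,"dy": 0,"dz": 0,"rx": 0,"ry": 0,"rz": 0},
  {"dx": 0,"dy": 0,"dz": 0,"rx": 0,"ry": 0,"rz": 0},
  {"dx": 0,"dy": 0,"dz": 0,"rx": 0,"ry": 0,"rz": 0},
  {"dx": 0,"dy": 0,"dz": 0,"rx": 0,"ry": 0,"rz": 0},
], claw=0)

```text
t: 21.32
tcp_pos: [0.5876, 0.3047, 0.2029]
tool_rot: [0.0, 0.709, 0.706, 0.0]
ft_force: [-1.2, -1.0, 5.1]
grip_width: 0.106
finger_force: 39.2
```

Call:
move_arm([
  {"dx": 0,"dy": 0,"dz": -0.05,"rx": 0,"ry": 0,"rz": 0},
  {"dx": 0,"dy": 0,"dz": -0.1,"rx": 0,"ry": 0,"rz": 0},
  {"dx": 0,"dy": 0,"dz": -0.2,"rx": 0,"ry": 0,"rz": 0},
  {"dx": 0,"dy": 0,"dz": -0.3,"rx": 0,"ry": 0,"rz": 0},
  {"dx": 0,"dy": 0,"dz": -0.35,"rx": 0,"ry": 0,"rz": 0},
  {"dx": 0,"dy": 0,"dz": -0.3,"rx": 0,"ry": 0,"rz": 0},
  {"dx": 0,"dy": 0,"dz": -0.2,"rx": 0,"ry": 0,"rz": 0},
  {"dx": 0,"dy": 0,"dz": 0,"rx": 0,"ry": 0,"rz": 0},
  {"dx": 0,"dy": 0,"dz": 0,"rx": 0,"ry": 0,"rz": 0},
  {"dx": 0,"dy": 0,"dz": 0,"rx": 0,"ry": 0,"rz": 0},
])

```text
t: 22.15
tcp_pos: [0.5874, 0.3045, 0.3218]
tool_rot: [-0.0, 0.709, 0.706, -0.0]
ft_force: [-1.2, -0.1, -1.6]
grip_width: 0.1
finger_force: 39.0
```

```bash
python3 - <<'E'
from h import *
p,d,c,s=look("wrist");held(.042,d,c,s)
E
```

```text
pics/wrist_16.png [0.5874 0.3045 0.3218] [-1.000e-04  7.085e-01  7.057e-01 -5.000e-04] 0.09972745498232383
flange dz -0.1755 13562 x ext [-0.0384  0.0405] 0.001 y0 [-0.0008 -0.0009 -0.0009 -0.0006 -0.0005] tilt [-0.001 -0.007]
```

Call:
move_arm([
  {"dx": -0.369,"dy": -0.05,"dz": 0,"rx": 0,"ry": 0,"rz": 0},
  {"dx": -0.369,"dy": -0.05,"dz": 0,"rx": 0,"ry": 0,"rz": 0},
  {"dx": -0.369,"dy": -0.05,"dz": 0,"rx": 0,"ry": 0,"rz": 0},
  {"dx": -0.369,"dy": -0.05,"dz": 0,"rx": 0,"ry": 0,"rz": 0},
  {"dx": -0.369,"dy": -0.05,"dz": 0,"rx": 0,"ry": 0,"rz": 0},
  {"dx": -0.369,"dy": -0.05,"dz": 0,"rx": 0,"ry": 0,"rz": 0},
  {"dx": 0,"dy": 0,"dz": 0.2,"rx": 0,"ry": 0,"rz": 0},
  {"dx": 0,"dy": 0,"dz": 0.25,"rx": 0,"ry": 0,"rz": 0},
  {"dx": 0,"dy": 0,"dz": 0.2,"rx": 0,"ry": 0,"rz": 0},
  {"dx": 0,"dy": 0,"dz": 0,"rx": 0,"ry": 0,"rz": 0},
  {"dx": 0,"dy": 0,"dz": 0,"rx": 0,"ry": 0,"rz": 0},
  {"dx": 0,"dy": 0,"dz": 0,"rx": 0,"ry": 0,"rz": 0},
])

```text
t: 23.2
tcp_pos: [0.5629, 0.1277, 0.2709]
tool_rot: [0.0, 0.709, 0.706, 0.0]
ft_force: [0.6, 0.3, -1.2]
grip_width: 0.099
finger_force: 39.1
```

```bash
python3 - <<'E'
from h import *
p,d,c,s=look("wrist");held(.042,d,c,s);rim(d,c,(.5639,.1271),.037)
E
```

```text
pics/wrist_17.png [0.5629 0.1277 0.2709] [0.000e+00 7.085e-01 7.057e-01 2.000e-04] 0.09940920952628629
flange dz -0.1755 13565 x ext [-0.0382  0.0405] 0.0012 y0 [-0.0007 -0.0008 -0.0009 -0.0005 -0.0004] tilt [ 0.    -0.006]
rim 461 (array([0.56412139, 0.12681254]), np.float64(0.0005862041132590712))
```

Call:
move_arm([
  {"dx": -0.006,"dy": 0,"dz": 0.08,"rx": 0,"ry": 0,"rz": 0},
  {"dx": 0,"dy": 0,"dz": 0.08,"rx": 0,"ry": 0,"rz": 0},
  {"dx": 0,"dy": 0,"dz": 0.08,"rx": 0,"ry": 0,"rz": 0},
  {"dx": 0,"dy": 0,"dz": 0.08,"rx": 0,"ry": 0,"rz": 0},
  {"dx": 0,"dy": 0,"dz": 0.06,"rx": 0,"ry": 0,"rz": 0},
  {"dx": 0,"dy": 0,"dz": 0.04,"rx": 0,"ry": 0,"rz": 0},
  {"dx": 0,"dy": 0,"dz": 0,"rx": 0,"ry": 0,"rz": 0},
  {"dx": 0,"dy": 0,"dz": 0,"rx": 0,"ry": 0,"rz": 0},
])

```text
t: 23.92
tcp_pos: [0.5626, 0.1272, 0.2368]
tool_rot: [-0.0, 0.709, 0.706, -0.0]
ft_force: [-4.1, -0.5, 6.9]
grip_width: 0.106
finger_force: 39.8
```

```bash
python3 - <<'E'
from h import *
p,d,c,s=look("wrist");held(.042,d,c,s);print(s["ft_force"])
E
```

```text
pics/wrist_18.png [0.5626 0.1272 0.2368] [-1.000e-04  7.085e-01  7.057e-01 -2.000e-04] 0.10597266750411113
flange dz -0.1754 13572 x ext [-0.0383  0.0404] 0.001 y0 [-0.0007 -0.0008 -0.0008 -0.0006 -0.0004] tilt [-0.    -0.006]
[-4.09792831 -0.51275768  6.90900954]
```

Seated by contact; release, rise, and check everything.

Call:
move_arm([
  {"dx": 0,"dy": 0,"dz": 0,"rx": 0,"ry": 0,"rz": 0},
  {"dx": 0,"dy": 0,"dz": 0,"rx": 0,"ry": 0,"rz": 0},
  {"dx": 0,"dy": 0,"dz": 0,"rx": 0,"ry": 0,"rz": 0},
  {"dx": 0,"dy": 0,"dz": 0,"rx": 0,"ry": 0,"rz": 0},
  {"dx": 0,"dy": 0,"dz": -0.1,"rx": 0,"ry": 0,"rz": 0},
  {"dx": 0,"dy": 0,"dz": -0.3,"rx": 0,"ry": 0,"rz": 0},
  {"dx": 0,"dy": 0,"dz": -0.4,"rx": 0,"ry": 0,"rz": 0},
  {"dx": 0,"dy": 0,"dz": -0.4,"rx": 0,"ry": 0,"rz": 0},
  {"dx": 0,"dy": 0,"dz": -0.4,"rx": 0,"ry": 0,"rz": 0},
  {"dx": 0,"dy": 0,"dz": 0,"rx": 0,"ry": 0,"rz": 0},
  {"dx": 0,"dy": 0,"dz": 0,"rx": 0,"ry": 0,"rz": 0},
  {"dx": 0,"dy": 0,"dz": 0,"rx": 0,"ry": 0,"rz": 0},
], claw=0.4)

```text
t: 24.97
tcp_pos: [0.5627, 0.127, 0.3648]
tool_rot: [-0.0, 0.709, 0.706, -0.0]
ft_force: [0.6, -0.4, -0.5]
grip_width: 0.399
finger_force: 0.0
```

```bash
python3 - <<'E'
from h import *
p,d,c,s=look("wrist");seat(d,c,(.564,.127),.046)
p,d,c,s=look("scene")
for g,r in(((.4385,.2233),.026),((.663,.0226),.033),((.461,.374),.039),((.5635,.127),.046)):seat(d,c,g,r)
E
```

```text
pics/wrist_19.png [0.5627 0.127  0.3648] [-0.      0.7086  0.7057 -0.    ] 0.3990191105099147
seat 6835 [0.0601 0.0614 0.0626] plane [ 0.0005 -0.0025  0.0614] [0.56329264 0.12712166 0.0621258 ]
pics/scene_20.png [0.5626 0.127  0.3643] [-3.000e-04  7.085e-01  7.057e-01 -4.000e-04] 0.39615549423598373
seat 203 [0.058  0.0614 0.0636] plane [ 0.0453 -0.0229  0.0615] [0.4376111  0.22344093 0.0605658 ]
seat 176 [0.0577 0.0616 0.0639] plane [ 0.0321 -0.0337  0.0617] [0.66213898 0.02325607 0.0605134 ]
seat 571 [0.0587 0.0614 0.0633] plane [ 0.0144 -0.0111  0.0614] [0.46163103 0.37407327 0.06042507]
seat 466 [0.0586 0.0619 0.064 ] plane [ 0.0177 -0.0107  0.0618] [0.56142041 0.1263444  0.06044578]
```

View pics/scene_20.png

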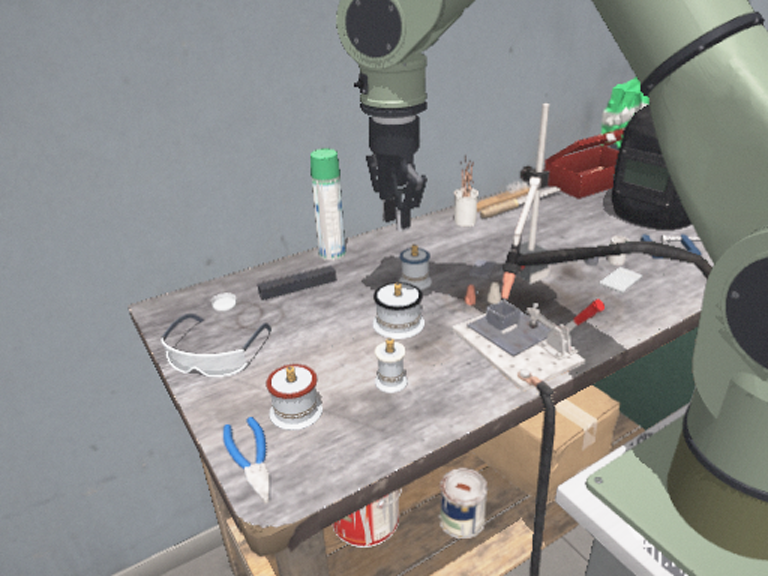

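The scene picture shows all four plugs flat on their own tubes: red (292,382), white (390,352), black (398,295), blue (415,258). The glasses and the plate have not moved, and the gripper is clear.

```bash
python3 -c "
from bench import *
print(finish_job())"
```

```text
the job is handed in; nothing more can be done
None
```

The job is handed in: all four plugs are seated flange-down with stems up in their own tubes, flange tops measured at about 61 mm as they should be when fully home, and the tubes, glasses and plate look undisturbed; handing in returned no verdict.

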